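Lay a sample bottle on the labeller's rollers and bring up the next

ROBOT

A 7-joint arm with a two-finger parallel gripper is mounted at the origin on the work surface. World frame = base frame: x ahead of the robot, y to its left, z up, the work surface at z = 0. Lengths are in m, angles in rad, forces in N, time in s.
With the tool pointing down it reaches from about 0.4 to 0.875 m from the base axis. Payload 19.3 kg.
Tool frame: the origin (TCP) lies at the very end of the fingers, on their centre line; the grasp point (between the pads) lies 19 mm behind it; z points along the fingers, y is the line along which they close (so a half turn about z gives the same grasp; the last joint's range is limited). The gripper opens to 85 mm and grips with 20 to 120 N. Pads are 22 mm wide; open, the fingers measure 114 mm over their backs; the gripper's body (76 mm by 85 mm) begins 54 mm behind the grasp point. The pads swing forward as they close: fully open they stand 13 mm farther back than shut.
Start: joints at [-1.414, 0.521, -0.036, 1.599, 0.021, 1.021, -0.113], TCP at [0.141, 0.609, 0.231] pointing down, gripper open.
Joint ranges: [-2.91, 2.91], [-0.3, 2.13], [-1.5, 1.42], [0.17, 2.43], [-1.26, 4.41], [0.16, 1.93], [-2.52, 2.52]. Speed limits (rad/s): [1.89, 1.89, 2.39, 2.39, 3.01, 3.01, 3.01].

INTERFACE

Orientations are given as [roll, pitch, yaw] about the fixed x, y, z axes, in that order (R = Rz(yaw) Ry(pitch) Rx(roll)).
In Python, from workcell import observe, grab_frame, job_done gives the robot as it stands.
- The arm moves only by the tool move_arm, never from a script. Its argument "plan" is a list that holds one entry, the list of rows, each a list of 7 numbers: the shift along the tool's x, y, z each as a share of 0.02 m, from -1 to 1, then the turn, a rotation vector about the tool's x, y, z each as a share of 6 degrees, from -1 to 1, then the opening, from -1 (shut) to 1 (fully open). A call has exactly 10 rows; each row shifts and turns the commanded pose from where the row before left it, along the tool's axes as they then stand; what a row does not reach is not made up. A row lasts 1/10 s, in which the tool goes at most 50 mm and 8.59 degrees, less where a joint would pass 70% of its speed; a pose out of reach is approached as far as the arm can. A call with a number of a shift or a turn outside -1 to 1 is refused whole. A call with a gripper value outside its range is refused whole. The fingers move at their own pace and stop on an object; "grip_force" is the grip in N (left out, the last holds). Time passes only in rows, so rows that do not move let the fingers close, or fill a call up. It gives the time, the measured TCP pose, the force, the opening and the grip force at its end, in the units of the state.
- observe(): the state, without advancing time (a new reading comes with each control period).
- grab_frame(name): name is "scene" or "top" or "wrist"; returns a dict with "color" (384x512x3 uint8, red, green, blue), "intrinsics" (3x3 intrinsics, pixels), "position" and "orientation" of the camera in the world; the wrist camera has in their place "tool_from_camera" (4x4, takes a point from camera to tool coordinates, whose origin is the TCP and whose axes are the flange's). Camera axes: x right, y down, z forward; pixel columns grow to the right and rows downward; lengths in m; the calibration is good to about 2 mm. A picture is of the moment at which its call begins: read the wrist's pose just before it. There is no depth.
- job_done(): hands the job in; it is judged then, once.
The state is a dict: "clock": time; "qpos": joint angles; "qd": joint speeds; "joint_efforts": joint torques, N m; "position": TCP position; "tool_rot": TCP orientation; "force": force on the tool from outside, world axes, zero at the start; "moment": the same for the moment, N m; "grip_width": finger opening in m; "finger_force": force on a finger pad.
Only numpy, scipy, OpenCV 4.12 (cv2) and the standard library are available. Lean on these libraries where they do the work, as an engineer would, in place of code of your own. Each camera call takes 0.05 s, during which the arm holds its last target. There are 200 camera calls.

TASK

Take the white sample bottle that stands between the guide rails of the bench labeller and lay it down on its side on the two rollers, cap towards the end plate: let it down under control, do not let it topple over. Slide it along the rollers until its cap is fully home against the end plate, and push the second white bottle up between the rails so that it waits upright at the end of the deck, its front level with the deck's edge. Leave the amber jar, the beaker and the vial rack where they are.

Things in the scene. Friction and masses are not known exactly. Their poses are not given: they have to be found in the camera images.
- labeller: Bench labelling machine, fixed; placed and turned differently each time. Origin on the bench under the middle of the deck's end edge; +x along the lane and on along the rollers, +y to the left of +x, +z up; all mm below are in this frame. Infeed deck: flat steel, x -270 to 0, y -100 to 100, top at z = 42. Aluminium base plate under rollers and label head: x 0 to 245, y -210 to 80, top at z = 12.
- deck_end (a point): on the deck's top, middle of its end edge (x 0, y 0, z 42 mm of the labeller); the rollers begin 6 mm beyond it
- lane_entry (a point): on the deck's top where the lane begins (x -125, y 0, z 42). The lane is two straight white guide rails from x = -125 to -5, inner faces at y = +-34 (68 mm apart), 8 mm thick, from z = 55 to 73; at the entry they flare out to y = +-52 at x = -161. Thumb screws outside the rails at y = +-52, up to z = 74.
- cradle (a point): middle of the roller cradle on the axis of a bottle lying in it (x 96, y 0, z 73.5 mm). Two parallel rubber rollers, 20 mm diameter, x 6 to 186, axes at y = +-29, z = 46 (tops at z = 56; 38 mm free between them); they do not turn. A 60 mm bottle lying on them has its axis at y 0, z 73.5, its lowest line at z 43.5, 1.5 mm above deck level.
- end_stop (a point): on the plane of the end plate's face, on the axis of a lying bottle (x 190, y 0, z 73.5 mm). The upright aluminium end plate stands across the far end of the rollers: y -48 to 48, 8 mm thick, top at z = 68. With the cap's top home against it, the centre of the bottle's base is at x = 50.
- label_head (a point): centre of the paper label roll (x 95, y -155, z 66 mm). Label head: x 46 to 144, y -90 to -200, up to z = 110; its sloping peel plate lies between y = -52 and -104 at z about 63. White motor box at x 152 to 238, y -105 to -195, up to z = 86.
- lead_bottle: White sample bottle, 60 mm diameter, 140 mm tall, 0.18 to 0.32 kg, starts upright between the rails, 35 to 65 mm before the deck end. Body to 100 mm, shoulder, neck 35 mm diameter at 106 to 114, ribbed cap 40 mm diameter from 114 to 140. Centre of mass 59 mm up: tipped over its foot it balances at 27 degrees. Friction 0.45 to 0.75. Origin: centre of its base, +z to the cap.
- lead_bottle_cap (a point): centre of the top of the first bottle's cap
- next_bottle: Second white sample bottle, the same in every respect; starts upright on the deck before the flared entry of the rails, its centre 185 to 235 mm before the deck's end edge and up to 45 mm to either side of the lane's centre line. Origin: centre of its base; +z up along its axis.
- cap_jar: bystander: small amber glass jar, 44 mm diameter, 50 mm tall, on the deck outside the rail on the +y side; origin at its underside
- beaker: bystander: glass beaker, 72 mm diameter, 85 mm tall, on the bench beside the deck on the labeller's -y side, away from the robot; origin at its underside
- vial_rack: bystander: white rack of vials, 150 x 80 mm, 90 mm tall, on the bench beyond the end of the rollers; origin at its underside
Things that resemble listed ones, but are neither listed nor needed, are in the scene too. What is shaped like the lead_bottle but blue or yellow is not meant. Leave any red look-alike of the next_bottle alone.

How it is judged:
On the way:
1. the first bottle lies on its side on the rollers, cap towards the end plate (angle between lead_bottle's own z axis and vertical between 1.45 and 1.7 rad and y of lead_bottle in the frame of labeller between -0.012 and 0.012 m and z of lead_bottle in the frame of labeller between 0.066 and 0.081 m and x of lead_bottle_cap in the frame of labeller above 0.05 m), for 0.2 s.
At the end, for the whole second after the job is handed in: First bottle at rest in the cradle, cap against the end plate (base within 5 mm of home along the rollers, 7 mm sideways, 5.5 mm in height, axis within 0.08 rad); second at rest in the lane, upright within 0.08 rad, its front between 12 mm past and 25 mm short of the deck's end edge (x of lead_bottle in the frame of labeller between 0.045 and 0.055 m and y of lead_bottle in the frame of labeller between -0.007 and 0.007 m and z of lead_bottle in the frame of labeller between 0.068 and 0.079 m and angle between the z axis of lead_bottle and the x axis of labeller, either way round below 0.08 rad and x of next_bottle in the frame of labeller between -0.055 and -0.018 m and y of next_bottle in the frame of labeller between -0.008 and 0.008 m and angle between next_bottle's own z axis and vertical below 0.08 rad and z of next_bottle in the frame of labeller between 0.039 and 0.046 m and linear speed of each of lead_bottle, next_bottle below 0.02 m/s); the robot touches nothing.
It fails at once if the first bottle toppled or was dropped: it turned faster than 6 rad/s (angular speed of lead_bottle above 6 rad/s).
It fails at once if the second bottle fell over (angle between next_bottle's own z axis and vertical above 0.6 rad).
It fails at once if a bystander was moved more than 30 mm (distance of any of cap_jar, beaker, vial_rack from where it was at the start of the episode above 0.03 m).
It also fails if it takes over 72 s, if anything falls off the work surface, if the arm or the gripper's body presses on something with over 40 N, if the wrist force passes 120 N, or if a joint passes its speed limit or range.

## Working session

There is one attempt and no reset: what is moved stays moved. The work goes in short steps, Python scripts to look and compute and a tool call to move; the robot and the scene stay as the last step left them, time stands still between calls to the robot, and variables do not carry over. Pictures are saved under pics/ and viewed, at most 10 in all, crops included, and the job is handed in when it is done.

Besides the shell and the picture viewer there is one more tool, called after ">>>" by a JSON object that holds its "op" and its "data". move_arm: Moves the arm, as the interface text tells. Shift numbers are shares of 0.02 m and turn numbers shares of 6 degrees, none past 1 either way. Its arguments: {"type":"object","properties":{"plan":{"type":"array"},"grip_force":{"type":"number"}},"required":["plan"]}

```bash
mkdir -p pics
cat > h.py <<'E'
import numpy as np, cv2
from workcell import observe, grab_frame, job_done
from scipy.spatial.transform import Rotation as R
E
python3 - <<'E'
from h import *
import pickle
s=observe();print(s)
for n in("scene","top"):
    f=grab_frame(n);pickle.dump(f,open(n+'.pkl','wb'));cv2.imwrite(f'pics/{n}0.png',f['color'][...,::-1]);print(n,f['intrinsics'],f['position'],f['orientation'])
E
```

```text
{'clock': 0.0, 'qpos': array([-1.41416666,  0.52203004, -0.0363273 ,  1.59999685,  0.02121765,
        1.02108634, -0.11277543]), 'qd': array([-0.00045657,  0.00033682, -0.00025673, -0.00020293,  0.0020104 ,
       -0.00109157, -0.00082034]), 'joint_efforts': array([ 4.63320066e-04, -9.27092457e+01,  1.98039897e+00, -3.69938099e+01,
        1.80030585e-02,  8.34069477e-03,  1.98617549e-06]), 'position': array([0.14052181, 0.60865824, 0.23071974]), 'tool_rot': array([-3.14046162e+00,  9.54239816e-05,  2.91478658e+00]), 'force': array([-0.30880094, -0.41024249,  0.18614728]), 'moment': array([-0.02802697, -0.03380302, -0.00748456]), 'finger_force': 0.0, 'grip_width': 0.08562107557553009}
scene [[382.13999005   0.         251.40275051]
 [  0.         382.13999005 193.28214544]
 [  0.           0.           1.        ]] [ 0.83259708 -0.51166306  0.71176796] [-2.30412232  0.00683705  0.48498455]
top [[496.45193093   0.         257.2256292 ]
 [  0.         496.45193093 188.90767071]
 [  0.           0.           1.        ]] [0.29788554 0.06984394 1.39414547] [-2.97725718  0.03030079 -1.59055283]
```

View pics/scene0.png

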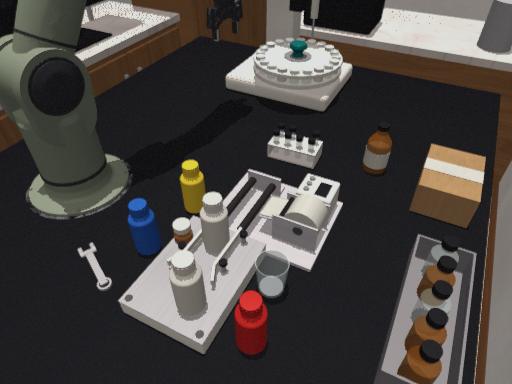

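View pics/top0.png

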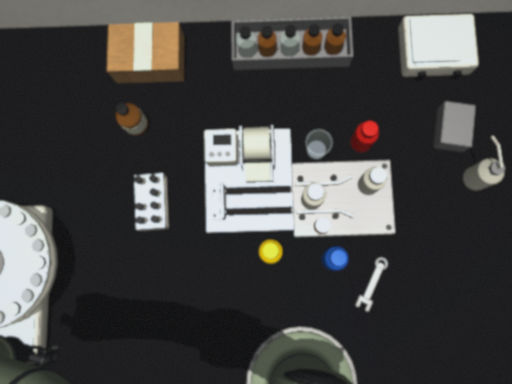

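The scene view shows the deck with white bottles at about (214,225) and (188,287), and blue, yellow and red look-alikes around it. In the top view the deck spans about (293,160) to (395,237). The lead bottle's cap is near (315,190) and the next bottle's near (377,177). The rollers run left to the end plate at (217,200). I'll zoom in to get accurate pixels.

Run:
```python
import cv2
a=cv2.imread('pics/top0.png')[120:245,195:405];cv2.imwrite('pics/topz.png',cv2.resize(a,None,fx=3.8,fy=3.8,interpolation=cv2.INTER_CUBIC))
a=cv2.imread('pics/scene0.png')[150:350,115:345];cv2.imwrite('pics/scz.png',cv2.resize(a,None,fx=3,fy=3,interpolation=cv2.INTER_CUBIC))
```

```text
(no output)
```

View pics/topz.png

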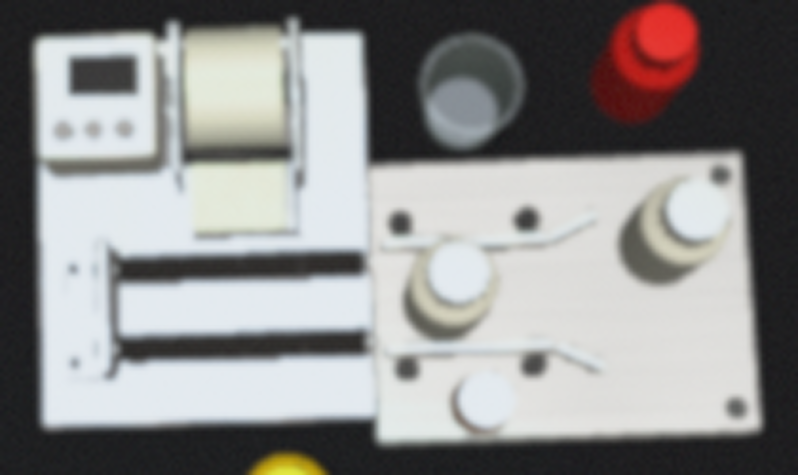

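View pics/scz.png

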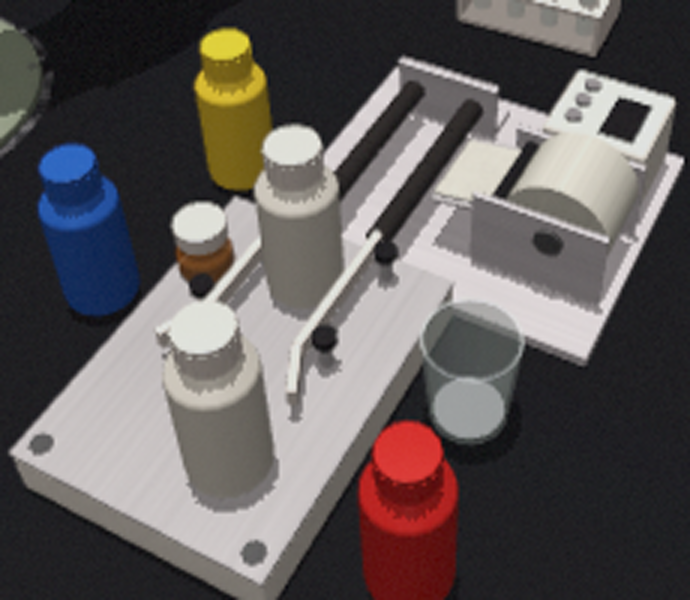

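The top zoom shows the deck corners at about (371,165), (741,152), (762,431) and (377,444). The caps are at (458,271) for the lead bottle and (697,209) for the next. The scene zoom shows the same corners at (453,283), (262,583), (10,453) and (238,198), with the caps at (292,146) and (206,329). I'll triangulate from these.

```bash
cat >> h.py <<'E'
def ray(f,px):
    K=f['intrinsics'];o=np.array(f['position']);q=R.from_euler('xyz',f['orientation']).as_matrix()
    d=q@np.linalg.inv(K)@np.array([px[0],px[1],1.]);return o,d/np.linalg.norm(d)
def onz(f,px,z):
    o,d=ray(f,px);return o+d*(z-o[2])/d[2]
def tri(f,p,g,r):
    o1,d1=ray(f,p);o2,d2=ray(g,r)
    t=np.linalg.lstsq(np.c_[d1,-d2],o2-o1,rcond=None)[0]
    a,b=o1+t[0]*d1,o2+t[1]*d2;return (a+b)/2,np.linalg.norm(a-b)
E
python3 - <<'E'
from h import *
import pickle
np.set_printoptions(precision=4,suppress=True)
T=pickle.load(open('top.pkl','rb'));S=pickle.load(open('scene.pkl','rb'))
tp=lambda x,y:((x+.5)/3.8-.5+195,(y+.5)/3.8-.5+120)
sp=lambda x,y:((x+.5)/3-.5+115,(y+.5)/3-.5+150)
P={'A':((371,165),(453,283),(0,-.1)),'B':((741,152),(262,583),(-.27,-.1)),'C':((762,431),(10,453),(-.27,.1)),'D':((377,444),(238,198),(0,.1)),
'lead':((458,271),(292,146),None),'next':((697,209),(206,329),None),'jar':((484,400),(201,222),None),'plateR':((100,243),(497,103),None),'plateL':((110,375),(402,60),None)}
W=[];L=[]
for k,(t,s,l) in P.items():
    p,e=tri(T,tp(*t),S,sp(*s));print(k,p,'gap',round(e,4),'top@.042',onz(T,tp(*t),.042),'sc@.042',onz(S,sp(*s),.042)[:2])
    if l: W.append((onz(T,tp(*t),.042)[:2]+onz(S,sp(*s),.042)[:2])/2);L.append(l)
W=np.array(W);L=np.array(L)
w=(W-W.mean(0))@[1,1j];l=(L-L.mean(0))@[1,1j]
c=(w*l.conj()).sum();yaw=np.angle(c);print('scale',abs(c)/(abs(l)**2).sum())
M=np.array([[np.cos(yaw),-np.sin(yaw)],[np.sin(yaw),np.cos(yaw)]]);o=W.mean(0)-M@L.mean(0)
print('origin',o,'yaw',yaw);print(W-(L@M.T+o))
for k in('lead','next','jar','plateR','plateL'):
    t,s,_=P[k];print(k,M.T@(tri(T,tp(*t),S,sp(*s))[0][:2]-o))
E
```

```text
A [0.5924 0.0068 0.0419] gap 0.0025 top@.042 [0.5934 0.0075 0.042 ] sc@.042 [0.5915 0.0059]
B [ 0.5949 -0.2613  0.045 ] gap 0.0013 top@.042 [ 0.596  -0.2616  0.042 ] sc@.042 [ 0.5933 -0.2606]
C [ 0.3935 -0.2631  0.0414] gap 0.0015 top@.042 [ 0.393  -0.2636  0.042 ] sc@.042 [ 0.3945 -0.2628]
D [0.3907 0.0099 0.0365] gap 0.0015 top@.042 [0.3897 0.0096 0.042 ] sc@.042 [0.3948 0.0061]
lead [ 0.4904 -0.0411  0.1799] gap 0.0024 top@.042 [ 0.5133 -0.0529  0.042 ] sc@.042 [0.4006 0.0799]
next [ 0.5284 -0.1974  0.1788] gap 0.0005 top@.042 [ 0.5546 -0.2273  0.042 ] sc@.042 [ 0.4501 -0.117 ]
jar [ 0.415  -0.0633  0.0884] gap 0.0007 top@.042 [ 0.4195 -0.0678  0.042 ] sc@.042 [ 0.3837 -0.0301]
plateR [0.538  0.2053 0.0497] gap 0.0025 top@.042 [0.5405 0.2067 0.042 ] sc@.042 [0.5337 0.2126]
plateL [0.4425 0.199  0.0671] gap 0.004 top@.042 [0.4436 0.2002 0.042 ] sc@.042 [0.4289 0.2281]
scale 0.9996647725445885
origin [0.4926 0.0076] yaw 1.5760666086876105
[[-0.0001 -0.0014]
 [ 0.0007  0.0008]
 [-0.0002 -0.0003]
 [-0.0003  0.0008]]
lead [-0.0486  0.0024]
next [-0.2052 -0.0348]
jar [-0.0704  0.0779]
plateR [ 0.1975 -0.0465]
plateL [0.1917 0.049 ]
```

Both views put the labeller origin at (0.4926, 0.0076) with yaw 1.576 rad. The heights agree: deck about 42 mm, caps about 180 mm. The lead bottle is at lab x -49 mm and the next at -205 mm.

The plan is to grip the lead bottle with the tool tilted 45°. The fingers close across the lane, from behind and above. Then I turn the tool 90° about its y axis to lay the bottle down.

```bash
cat >> h.py <<'E'
from scipy.linalg import logm,expm
np.set_printoptions(precision=4,suppress=True)
YAW=1.5761; O=np.array([.4926,.0076,0]); RL=R.from_euler('z',YAW).as_matrix()
w=lambda p:RL@np.array(p)+O
l=lambda p:RL.T@(np.array(p)-O)
def pose(p,tilt=0,lab=True):   # lab TCP position, tool pointing down, turned +tilt deg about tool y
    T=np.eye(4);T[:3,:3]=RL@np.diag([1,-1,-1])@R.from_euler('y',tilt,degrees=True).as_matrix();T[:3,3]=w(p);return T
def cur():
    s=observe();T=np.eye(4);T[:3,:3]=R.from_euler('xyz',s['tool_rot']).as_matrix();T[:3,3]=s['position'];return T
def rows(A,B,n=None):
    D=np.linalg.inv(A)@B;L=np.real(logm(D))
    for k in ([n] if n else range(1,200)):
        E=expm(L/k);r=np.r_[E[:3,3]/.02,np.degrees(R.from_matrix(E[:3,:3]).as_rotvec())/6]
        if n or abs(r).max()<=1: break
    print('n',k,np.round(r,2));
    for f in(.25,.5,.75):
        p=(A@expm(L*f))[:3,3];print('  via',p,'rad',round(np.hypot(*p[:2]),3))
def grasp(bx,by,bz,h,past,back,tilt):
    a=np.radians(tilt);d=np.array([np.sin(a),0,-np.cos(a)]);return pose(np.array([bx,by,bz+h])+d*(past-back),tilt)
E
python3 - <<'E'
from h import *
H=pose(l([.52,-.09,.33]));P=grasp(-.0486,.0015,.042,.088,.016,.10,45)
rows(cur(),H,50);rows(H,P);print(P)
E
```

```text
n 50 [-0.84 -0.16 -0.1  -0.    0.    0.26]
  via [0.3201 0.4933 0.2556] rad 0.588
  via [0.4518 0.3254 0.2804] rad 0.557
  via [0.521  0.1234 0.3052] rad 0.535
n 8 [-0.37 -0.18  0.83  0.    0.94  0.  ]
  via [ 0.513  -0.103   0.2963] rad 0.523
  via [ 0.5059 -0.1092  0.2607] rad 0.518
  via [ 0.4988 -0.1083  0.2246] rad 0.51
[[-0.0038  1.     -0.0038  0.4917]
 [ 0.7071  0.0053  0.7071 -0.1004]
 [ 0.7071  0.     -0.7071  0.1894]
 [ 0.      0.      0.      1.    ]]
```

>>> {"op": "move_arm", "data": {"plan": [[[-0.84,-0.16,-0.1,0,0,0.26,1],[-0.84,-0.16,-0.1,0,0,0.26,1],[-0.84,-0.16,-0.1,0,0,0.26,1],[-0.84,-0.16,-0.1,0,0,0.26,1],[-0.84,-0.16,-0.1,0,0,0.26,1],[-0.84,-0.16,-0.1,0,0,0.26,1],[-0.84,-0.16,-0.1,0,0,0.26,1],[-0.84,-0.16,-0.1,0,0,0.26,1],[-0.84,-0.16,-0.1,0,0,0.26,1],[-0.84,-0.16,-0.1,0,0,0.26,1]]], "grip_force": 50}}

```text
clock: 1.1
position: [0.2881, 0.5208, 0.2515]
tool_rot: [-3.142, -0.0, 2.64]
force: [-0.3, -0.0, -0.5]
grip_width: 0.0855
finger_force: 0.0
```

>>> {"op": "move_arm", "data": {"plan": [[[-0.84,-0.16,-0.1,0,0,0.26,1],[-0.84,-0.16,-0.1,0,0,0.26,1],[-0.84,-0.16,-0.1,0,0,0.26,1],[-0.84,-0.16,-0.1,0,0,0.26,1],[-0.84,-0.16,-0.1,0,0,0.26,1],[-0.84,-0.16,-0.1,0,0,0.26,1],[-0.84,-0.16,-0.1,0,0,0.26,1],[-0.84,-0.16,-0.1,0,0,0.26,1],[-0.84,-0.16,-0.1,0,0,0.26,1],[-0.84,-0.16,-0.1,0,0,0.26,1]]]}}

```text
clock: 2.1
position: [0.4054, 0.3971, 0.2715]
tool_rot: [-3.142, -0.0, 2.368]
force: [0.1, 0.6, 0.7]
grip_width: 0.0856
finger_force: 0.0
```

As predicted, so I'll continue.

>>> {"op": "move_arm", "data": {"plan": [[[-0.84,-0.16,-0.1,0,0,0.26,1],[-0.84,-0.16,-0.1,0,0,0.26,1],[-0.84,-0.16,-0.1,0,0,0.26,1],[-0.84,-0.16,-0.1,0,0,0.26,1],[-0.84,-0.16,-0.1,0,0,0.26,1],[-0.84,-0.16,-0.1,0,0,0.26,1],[-0.84,-0.16,-0.1,0,0,0.26,1],[-0.84,-0.16,-0.1,0,0,0.26,1],[-0.84,-0.16,-0.1,0,0,0.26,1],[-0.84,-0.16,-0.1,0,0,0.26,1]]]}}

```text
clock: 3.1
position: [0.4851, 0.2463, 0.2915]
tool_rot: [-3.142, 0.0, 2.096]
force: [-0.3, 0.3, 0.0]
grip_width: 0.0856
finger_force: 0.0
```

>>> {"op": "move_arm", "data": {"plan": [[[-0.84,-0.16,-0.1,0,0,0.26,1],[-0.84,-0.16,-0.1,0,0,0.26,1],[-0.84,-0.16,-0.1,0,0,0.26,1],[-0.84,-0.16,-0.1,0,0,0.26,1],[-0.84,-0.16,-0.1,0,0,0.26,1],[-0.84,-0.16,-0.1,0,0,0.26,1],[-0.84,-0.16,-0.1,0,0,0.26,1],[-0.84,-0.16,-0.1,0,0,0.26,1],[-0.84,-0.16,-0.1,0,0,0.26,1],[-0.84,-0.16,-0.1,0,0,0.26,1]]]}}

```text
clock: 4.1
position: [0.5213, 0.0797, 0.3115]
tool_rot: [3.142, -0.0, 1.823]
force: [0.1, -0.4, -0.4]
grip_width: 0.0855
finger_force: 0.0
```

>>> {"op": "move_arm", "data": {"plan": [[[-0.84,-0.16,-0.1,0,0,0.26,1],[-0.84,-0.16,-0.1,0,0,0.26,1],[-0.84,-0.16,-0.1,0,0,0.26,1],[-0.84,-0.16,-0.1,0,0,0.26,1],[-0.84,-0.16,-0.1,0,0,0.26,1],[-0.84,-0.16,-0.1,0,0,0.26,1],[-0.84,-0.16,-0.1,0,0,0.26,1],[-0.84,-0.16,-0.1,0,0,0.26,1],[-0.84,-0.16,-0.1,0,0,0.26,1],[-0.84,-0.16,-0.1,0,0,0.26,1]]]}}

```text
clock: 5.1
position: [0.5114, -0.0905, 0.3315]
tool_rot: [-3.142, 0.0, 1.551]
force: [0.4, -0.3, 0.2]
grip_width: 0.085
finger_force: 0.0
```

Run:
```python
from h import *
s=observe();print(s['position'],s['tool_rot'],s['qpos'])
P=grasp(-.0486,.0015,.042,.088,.016,.10,45)
rows(cur(),P,10)
f=grab_frame('wrist');cv2.imwrite('pics/w1.png',f['color'][...,::-1]);print(f['tool_from_camera'],f['intrinsics'])
```

```text
[ 0.5114 -0.0905  0.3315] [-3.1416  0.      1.5511] [-0.3578  0.2797  0.5334  1.7629 -0.1551  1.1408  0.2038]
n 10 [-0.3  -0.1   0.67  0.01  0.75 -0.02]
  via [ 0.5064 -0.1034  0.2974] rad 0.517
  via [ 0.5014 -0.1095  0.2614] rad 0.513
  via [ 0.4965 -0.1085  0.225 ] rad 0.508
[[-0.0009 -0.9638 -0.2667  0.0662]
 [ 1.     -0.0011  0.0006 -0.0003]
 [-0.0009 -0.2667  0.9638 -0.1428]
 [ 0.      0.      0.      1.    ]] [[294.7577   0.     254.3999]
 [  0.     294.7577 192.1298]
 [  0.       0.       1.    ]]
```

>>> {"op": "move_arm", "data": {"plan": [[[-0.3,-0.1,0.67,0.01,0.75,-0.02,1],[-0.3,-0.1,0.67,0.01,0.75,-0.02,1],[-0.3,-0.1,0.67,0.01,0.75,-0.02,1],[-0.3,-0.1,0.67,0.01,0.75,-0.02,1],[-0.3,-0.1,0.67,0.01,0.75,-0.02,1],[-0.3,-0.1,0.67,0.01,0.75,-0.02,1],[-0.3,-0.1,0.67,0.01,0.75,-0.02,1],[-0.3,-0.1,0.67,0.01,0.75,-0.02,1],[-0.3,-0.1,0.67,0.01,0.75,-0.02,1],[-0.3,-0.1,0.67,0.01,0.75,-0.02,1]]]}}

```text
clock: 6.15
position: [0.4911, -0.0994, 0.1881]
tool_rot: [-3.141, -0.788, 1.574]
force: [-0.0, 0.0, -0.3]
grip_width: 0.0852
finger_force: 0.0
```

Run:
```python
from h import *
s=observe();print(s['position'],s['tool_rot'],s['qpos'])
P=grasp(-.0486,.0015,.042,.088,.016,.0,45)
rows(cur(),P)
f=grab_frame('wrist');T=cur()@f['tool_from_camera'];im=f['color'][...,::-1].copy()
for p,c in (((-.0486,.0015,.182),(0,0,255)),((-.0486,.0015,.13),(0,255,0)),((0,0,.042),(255,0,0)),((-.125,.034,.073),(255,0,255)),((-.125,-.034,.073),(255,0,255))):
    q=np.linalg.inv(T)@np.r_[w(p),1];u=f['intrinsics']@q[:3]/q[2];print(p,u[:2]);cv2.circle(im,tuple(int(v) for v in u[:2]),3,c,-1)
cv2.imwrite('pics/w2.png',im)
```

```text
[ 0.4911 -0.0994  0.1881] [-3.1406 -0.7883  1.5738] [ 0.2952  0.6747  0.29    1.8053 -0.8453  1.3408  1.0607]
n 5 [ 0.    0.01  0.98  0.   -0.01 -0.  ]
  via [ 0.4911 -0.082   0.1708] rad 0.498
  via [ 0.4912 -0.0645  0.1534] rad 0.495
  via [ 0.4913 -0.0471  0.1361] rad 0.494
(-0.0486, 0.0015, 0.182) [257.7255 156.0449]
(-0.0486, 0.0015, 0.13) [257.3833 195.934 ]
(0, 0, 0.042) [258.0063 196.5135]
(-0.125, 0.034, 0.073) [218.6733 310.2441]
(-0.125, -0.034, 0.073) [300.7782 309.8629]
```

View pics/w2.png

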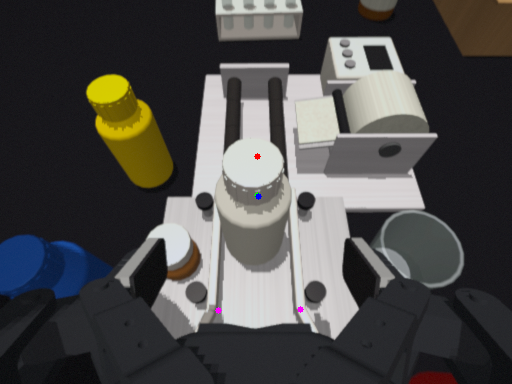

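The cap is at (253,160), between the fingers at about x 160 and 350, so it is centred. The rails and end plate line up with my model to within about 2 mm. Next I advance and close.

>>> {"op": "move_arm", "data": {"plan": [[[0,0,0.98,0,0,0,1],[0,0,0.98,0,0,0,1],[0,0,0.98,0,0,0,1],[0,0,0.98,0,0,0,1],[0,0,0.98,0,0,0,1],[0,0,0,0,0,0,1],[0,0,0,0,0,0,-1],[0,0,0,0,0,0,-1],[0,0,0,0,0,0,-1],[0,0,0,0,0,0,-1]]], "grip_force": 60}}

```text
clock: 7.2
position: [0.491, -0.0304, 0.1203]
tool_rot: [-3.141, -0.785, 1.575]
force: [-2.3, -2.6, 7.2]
grip_width: 0.0583
finger_force: 62.5
```

Run:
```python
from h import *
s=observe();print(s['position'],s['tool_rot'],s['force'],s['grip_width'],s['finger_force'])
f=grab_frame('scene');im=f['color'][130:330,115:345,::-1];cv2.imwrite('pics/s2.png',cv2.resize(im,None,fx=3,fy=3))
```

```text
[ 0.491  -0.0304  0.1203] [-3.1412 -0.7849  1.5749] [-2.3164 -2.5642  7.2155] 0.05829050355626129 62.54081726074219
```

View pics/s2.png

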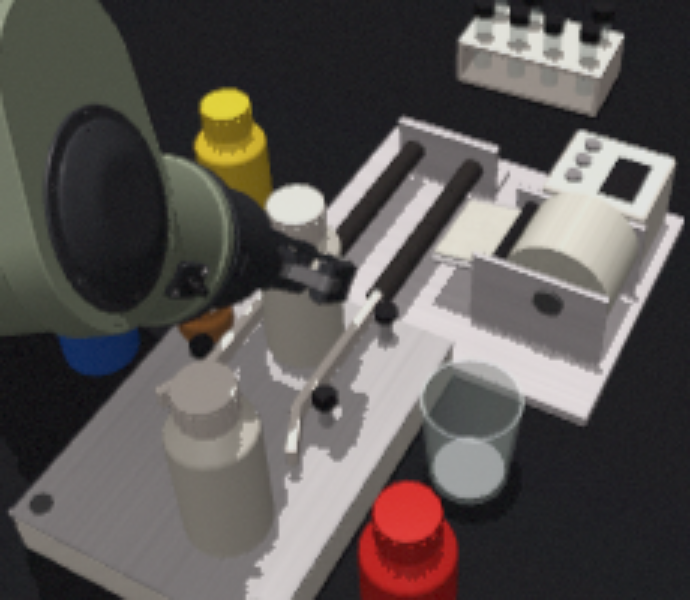

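Gripped at 58 mm opening on the upper body. Next: lift, then turn it over.

```bash
cat >> h.py <<'E'
def frame(p,tip):   # bottle pose in world: base at lab p, z axis tipped by tip deg toward +x lab
    T=np.eye(4);T[:3,:3]=RL@R.from_euler('y',tip,degrees=True).as_matrix();T[:3,3]=w(p);return T
E
python3 - <<'E'
from h import *
T=cur();B=np.linalg.inv(T)@frame((-.0486,.0015,.042),0);np.save('B.npy',B)
U=frame((-.0486,.0015,.105),0)@np.linalg.inv(B);rows(T,U)
V=frame((.036,.0,.093),90)@np.linalg.inv(B);rows(U,V,20)
D=frame((.036,.0,.076),90)@np.linalg.inv(B);rows(V,D);print(l(V[:3,3]),l(D[:3,3]))
L=np.real(logm(np.linalg.inv(U)@V))
for f in np.linspace(0,1,6):
    A=U@expm(L*f);b=A@B;print(l(b[:3,3]),'low',l((b@[.03,0,0,1])[:3]),'tcp',l(A[:3,3]))
E
```

```text
n 3 [ 0.74 -0.   -0.74  0.    0.   -0.  ]
  via [ 0.491  -0.0304  0.1361] rad 0.492
  via [ 0.491  -0.0304  0.1518] rad 0.492
  via [ 0.491  -0.0304  0.1676] rad 0.492
n 20 [ 0.41  0.    0.3  -0.   -0.75 -0.  ]
  via [0.4911 0.02   0.1835] rad 0.491
  via [0.4912 0.0667 0.1644] rad 0.496
  via [0.4914 0.1025 0.1289] rad 0.502
n 1 [ 0.6 -0.   0.6  0.   0.  -0. ]
  via [0.4917 0.1219 0.0781] rad 0.507
  via [0.4917 0.1219 0.0738] rad 0.507
  via [0.4917 0.1219 0.0696] rad 0.507
[0.1143 0.0003 0.0823] [0.1143 0.0003 0.0653]
[-0.0486  0.0015  0.105 ] low [-0.0186  0.0015  0.105 ] tcp [-0.0379  0.0018  0.1833]
[-0.0319  0.0012  0.1139] low [-0.0034  0.0012  0.1046] tcp [0.0024 0.0015 0.185 ]
[-0.0133  0.0009  0.1171] low [0.011  0.0009 0.0995] tcp [0.0414 0.0012 0.1742]
[0.0054 0.0006 0.1145] low [0.0231 0.0006 0.0902] tcp [0.0751 0.0009 0.1519]
[0.0224 0.0003 0.1061] low [0.0317 0.0003 0.0776] tcp [0.1002 0.0006 0.1202]
[0.036 0.    0.093] low [0.036 0.    0.063] tcp [0.1143 0.0003 0.0823]
```

>>> {"op": "move_arm", "data": {"plan": [[[0.37,0,-0.37,0,0,0,-1],[0.74,0,-0.74,0,0,0,-1],[0.74,0,-0.74,0,0,0,-1],[0.37,0,-0.37,0,0,0,-1],[0.41,0,0.3,0,-0.75,0,-1],[0.41,0,0.3,0,-0.75,0,-1],[0.41,0,0.3,0,-0.75,0,-1],[0.41,0,0.3,0,-0.75,0,-1],[0.41,0,0.3,0,-0.75,0,-1],[0.41,0,0.3,0,-0.75,0,-1]]]}}

```text
clock: 8.25
position: [0.4907, 0.0311, 0.1802]
tool_rot: [3.141, -0.311, 1.575]
force: [0.4, -0.2, -2.2]
grip_width: 0.0586
finger_force: 64.6
```

>>> {"op": "move_arm", "data": {"plan": [[[0.41,0,0.3,0,-0.75,0,-1],[0.41,0,0.3,0,-0.75,0,-1],[0.41,0,0.3,0,-0.75,0,-1],[0.41,0,0.3,0,-0.75,0,-1],[0.41,0,0.3,0,-0.75,0,-1],[0.41,0,0.3,0,-0.75,0,-1],[0.41,0,0.3,0,-0.75,0,-1],[0.41,0,0.3,0,-0.75,0,-1],[0.41,0,0.3,0,-0.75,0,-1],[0.41,0,0.3,0,-0.75,0,-1]]]}}

```text
clock: 9.25
position: [0.4901, 0.1094, 0.1181]
tool_rot: [-3.141, 0.474, 1.577]
force: [-0.4, -0.0, -2.5]
grip_width: 0.0587
finger_force: 64.6
```

>>> {"op": "move_arm", "data": {"plan": [[[0.41,0,0.3,0,-0.75,0,-1],[0.41,0,0.3,0,-0.75,0,-1],[0.41,0,0.3,0,-0.75,0,-1],[0.41,0,0.3,0,-0.75,0,-1],[0,0,0,0,0,0,-1],[0,0,0,0,0,0,-1],[0,0,0,0,0,0,-1],[0,0,0,0,0,0,-1],[0,0,0,0,0,0,-1],[0,0,0,0,0,0,-1]]]}}

```text
clock: 10.25
position: [0.4898, 0.1224, 0.0803]
tool_rot: [-3.14, 0.784, 1.577]
force: [0.4, -0.3, -2.8]
grip_width: 0.0584
finger_force: 64.8
```

Run:
```python
from h import *
s=observe();print(s['position'],s['tool_rot'],s['force'],s['moment'],s['grip_width'])
B=np.load('B.npy');b=cur()@B;print('base',l(b[:3,3]),'axis',RL.T@b[:3,2])
D=frame((.036,.0,.076),90)@np.linalg.inv(B);rows(cur(),D,5)
f=grab_frame('scene');im=f['color'][90:290,165:395,::-1];cv2.imwrite('pics/s3.png',cv2.resize(im,None,fx=3,fy=3))
```

```text
[0.4898 0.1224 0.0803] [-3.1398  0.7841  1.5768] [ 0.4216 -0.3252 -2.7822] [1.1773 0.0017 0.0067] 0.05838478618175599
base [0.0365 0.0018 0.0908] axis [ 1.     -0.0003  0.0018]
n 5 [ 0.1   0.02  0.11 -0.   -0.    0.  ]
  via [0.4903 0.1223 0.0765] rad 0.505
  via [0.4907 0.1222 0.0728] rad 0.506
  via [0.4912 0.122  0.0691] rad 0.506
```

View pics/s3.png

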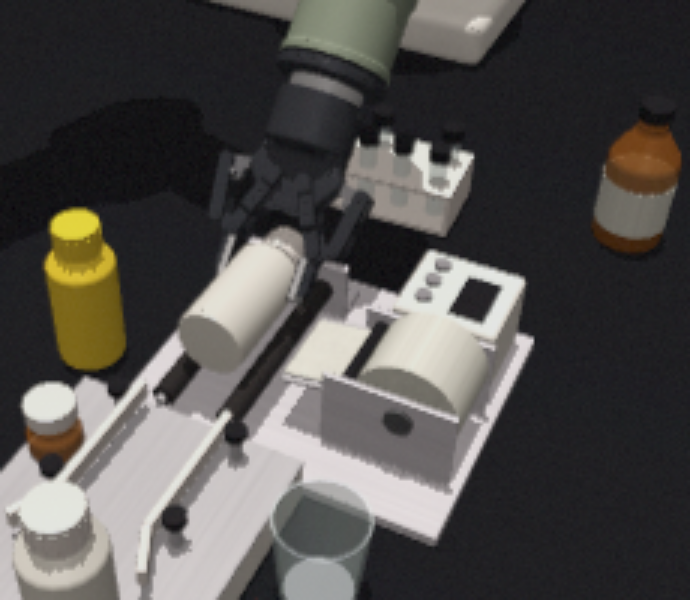

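The bottle hangs level over the rollers, cap towards the plate, with its base at about (212,340). I'll lower it gently.

>>> {"op": "move_arm", "data": {"plan": [[[0.1,0.02,0.1,0,0,0,-1],[0.1,0.02,0.1,0,0,0,-1],[0.1,0.02,0.1,0,0,0,-1],[0.1,0.02,0.1,0,0,0,-1],[0.08,0,0.08,0,0,0,-1],[0.04,0,0.04,0,0,0,-1],[0.02,0,0.02,0,0,0,-1],[0.02,0,0.02,0,0,0,-1],[0,0,0,0,0,0,-1],[0,0,0,0,0,0,-1]]]}}

```text
clock: 11.3
position: [0.4912, 0.1224, 0.0643]
tool_rot: [-3.139, 0.786, 1.578]
force: [-3.3, 0.7, 5.4]
grip_width: 0.0584
finger_force: 65.5
```

Run:
```python
from h import *
s=observe();print(s['position'],s['force'],s['moment'])
b=cur()@np.load('B.npy');print('base',l(b[:3,3]),'axis',RL.T@b[:3,2])
```

```text
[0.4912 0.1224 0.0643] [-3.2941  0.7369  5.4346] [ 0.2627  0.4591 -0.471 ]
base [0.0365 0.0004 0.0749] axis [1.     0.     0.0003]
```

Contact: the rollers carry it, and the height of 74.9 mm agrees. Next I slide it towards the plate.

>>> {"op": "move_arm", "data": {"plan": [[[0.07,-0.04,-0.07,0,0,0,-1],[0.07,0,-0.07,0,0,0,-1],[0.07,0,-0.07,0,0,0,-1],[0.07,0,-0.07,0,0,0,-1],[0.07,0,-0.07,0,0,0,-1],[0,0,0,0,0,0,-1],[0,0,0,0,0,0,-1],[0,0,0,0,0,0,-1],[0,0,0,0,0,0,-1],[0,0,0,0,0,0,-1]]]}}

```text
clock: 12.3
position: [0.4906, 0.1325, 0.064]
tool_rot: [-3.14, 0.785, 1.578]
force: [1.2, 2.6, 0.2]
grip_width: 0.0579
finger_force: 64.8
```

>>> {"op": "move_arm", "data": {"plan": [[[0.04,0,-0.04,0,0,0,-1],[0.04,0,-0.04,0,0,0,-1],[0,0,0,0,0,0,-1],[0,0,0,0,0,0,-1],[0,0,0,0,0,0,-1],[0,0,0,0,0,0,-1],[0,0,0,0,0,0,-1],[0,0,0,0,0,0,-1],[0,0,0,0,0,0,-1],[0,0,0,0,0,0,-1]]]}}

```text
clock: 13.3
position: [0.4904, 0.1347, 0.064]
tool_rot: [-3.139, 0.785, 1.578]
force: [0.7, 0.1, -0.1]
grip_width: 0.0583
finger_force: 64.8
```

>>> {"op": "move_arm", "data": {"plan": [[[0.04,0,-0.04,0,0,0,-1],[0,0,0,0,0,0,-1],[0.04,0,-0.04,0,0,0,-1],[0,0,0,0,0,0,-1],[0,0,0,0,0,0,-1],[0,0,0,0,0,0,-1],[0,0,0,0,0,0,-1],[0,0,0,0,0,0,-1],[0,0,0,0,0,0,-1],[0,0,0,0,0,0,-1]]]}}

```text
clock: 14.3
position: [0.4904, 0.1364, 0.0642]
tool_rot: [-3.139, 0.786, 1.577]
force: [1.4, -5.1, -1.4]
grip_width: 0.0584
finger_force: 66.0
```

Force of -5 N along the rollers means the cap has reached the plate. I'll press slightly more, then open, then back out along the tool axis.

>>> {"op": "move_arm", "data": {"plan": [[[0.03,0,-0.03,0,0,0,-1],[0,0,0,0,0,0,-1],[0,0,0,0,0,0,-1],[0,0,0,0,0,0,-1],[0,0,0,0,0,0,0],[0,0,0,0,0,0,0.5],[0,0,0,0,0,0,1],[0,0,0,0,0,0,1],[0,0,0,0,0,0,1],[0,0,0,0,0,0,1]]]}}

```text
clock: 15.3
position: [0.4904, 0.138, 0.064]
tool_rot: [-3.139, 0.785, 1.578]
force: [0.5, -0.4, -0.4]
grip_width: 0.0854
finger_force: 0.0
```

>>> {"op": "move_arm", "data": {"plan": [[[0,0,-0.3,0,0,0,1],[0,0,-0.5,0,0,0,1],[0,0,-1,0,0,0,1],[0,0,-1,0,0,0,1],[0,0,-1,0,0,0,1],[0,0,-1,0,0,0,1],[0,0,-1,0,0,0,1],[0,0,-1,0,0,0,1],[0,0,0,0,0,0,1],[0,0,0,0,0,0,1]]]}}

```text
clock: 16.3
position: [0.49, 0.234, 0.1602]
tool_rot: [-3.139, 0.785, 1.578]
force: [0.1, -0.6, -0.7]
grip_width: 0.0854
finger_force: 0.0
```

Run:
```python
from h import *
s=observe();print(s['position'],s['tool_rot'],s['force'],s['grip_width'],s['qpos'])
a=grab_frame('scene');cv2.imwrite('pics/_s.png',a['color'][...,::-1]);b=grab_frame('wrist')
im=a['color'][90:330,145:345,::-1];im=cv2.resize(im,None,fx=2.2,fy=2.2)
w2=b['color'][...,::-1];cv2.imwrite('pics/s4.png',np.hstack([im[:384,:],np.zeros((384,0,3),np.uint8),cv2.resize(w2,(360,384))]) if im.shape[0]>=384 else im)
```

```text
[0.49   0.234  0.1602] [-3.1394  0.785   1.578 ] [ 0.0523 -0.5842 -0.665 ] 0.08535018601705815 [-1.3252  0.9946  0.8454  1.5994 -0.0511  1.2619 -0.556 ]
```

View pics/s4.png

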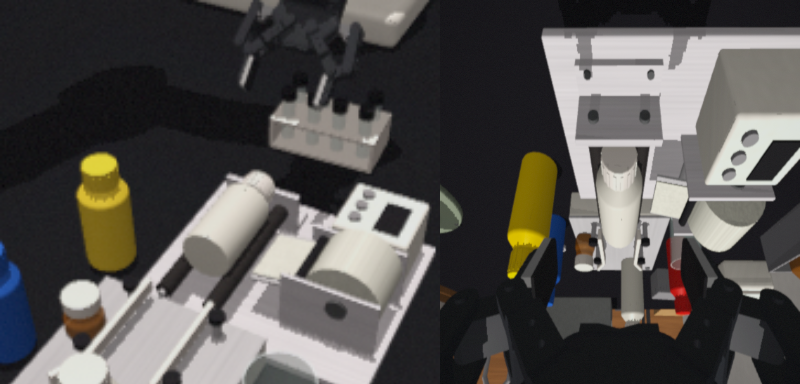

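The lead bottle lies home, its cap over the plate at (262,185), released and untouched. Next bottle: I'll grip its cap from straight above and bring it up the lane.

Run:
```python
from h import *
T=cur();U=T.copy();U[2,3]+=.11;rows(T,U)
p=l([.5284,-.1974,0]);print(p)
H=pose((p[0],p[1],.27));rows(U,H,30)
```

```text
n 4 [-0.97 -0.   -0.97 -0.    0.    0.  ]
  via [0.4898 0.2333 0.1873] rad 0.542
  via [0.4898 0.2333 0.2148] rad 0.542
  via [0.4898 0.2333 0.2423] rad 0.542
[-0.2052 -0.0347  0.    ]
n 30 [-0.68  0.06  0.29 -0.    0.25  0.  ]
  via [0.4994 0.1277 0.3019] rad 0.516
  via [0.5091 0.0179 0.3128] rad 0.509
  via [ 0.5188 -0.0918  0.302 ] rad 0.527
```

>>> {"op": "move_arm", "data": {"plan": [[[-0.97,0,-0.97,0,0,0,1],[-0.97,0,-0.97,0,0,0,1],[-0.97,0,-0.97,0,0,0,1],[-0.97,0,-0.97,0,0,0,1],[-0.68,0.06,0.29,0,0.25,0,1],[-0.68,0.06,0.29,0,0.25,0,1],[-0.68,0.06,0.29,0,0.25,0,1],[-0.68,0.06,0.29,0,0.25,0,1],[-0.68,0.06,0.29,0,0.25,0,1],[-0.68,0.06,0.29,0,0.25,0,1]]]}}

```text
clock: 17.4
position: [0.4978, 0.1486, 0.2973]
tool_rot: [-3.139, 0.628, 1.577]
force: [0.4, 0.3, 0.1]
grip_width: 0.0855
finger_force: 0.0
```

>>> {"op": "move_arm", "data": {"plan": [[[-0.68,0.06,0.29,0,0.25,0,1],[-0.68,0.06,0.29,0,0.25,0,1],[-0.68,0.06,0.29,0,0.25,0,1],[-0.68,0.06,0.29,0,0.25,0,1],[-0.68,0.06,0.29,0,0.25,0,1],[-0.68,0.06,0.29,0,0.25,0,1],[-0.68,0.06,0.29,0,0.25,0,1],[-0.68,0.06,0.29,0,0.25,0,1],[-0.68,0.06,0.29,0,0.25,0,1],[-0.68,0.06,0.29,0,0.25,0,1]]]}}

```text
clock: 18.4
position: [0.5108, 0.002, 0.3135]
tool_rot: [-3.14, 0.364, 1.577]
force: [0.4, 0.8, -0.1]
grip_width: 0.0853
finger_force: 0.0
```

>>> {"op": "move_arm", "data": {"plan": [[[-0.68,0.06,0.29,0,0.25,0,1],[-0.68,0.06,0.29,0,0.25,0,1],[-0.68,0.06,0.29,0,0.25,0,1],[-0.68,0.06,0.29,0,0.25,0,1],[-0.68,0.06,0.29,0,0.25,0,1],[-0.68,0.06,0.29,0,0.25,0,1],[-0.68,0.06,0.29,0,0.25,0,1],[-0.68,0.06,0.29,0,0.25,0,1],[-0.68,0.06,0.29,0,0.25,0,1],[-0.68,0.06,0.29,0,0.25,0,1]]]}}

```text
clock: 19.4
position: [0.5234, -0.1437, 0.2907]
tool_rot: [-3.141, 0.103, 1.576]
force: [-1.0, 0.4, -0.1]
grip_width: 0.0853
finger_force: 0.0
```

Run:
```python
from h import *
s=observe();print(s['position'],s['tool_rot'],s['qpos'])
print(l(s['position']))
p=l([.5284,-.1974,0])
f=grab_frame('wrist');T=cur()@f['tool_from_camera'];im=f['color'][...,::-1].copy()
q=np.linalg.inv(T)@np.r_[w((p[0],p[1],.182)),1];u=f['intrinsics']@q[:3]/q[2];print(u);cv2.circle(im,tuple(int(v) for v in u[:2]),3,(0,0,255),-1)
cv2.imwrite('pics/w5.png',im)
rows(cur(),pose((p[0],p[1],.22)));rows(cur(),pose((p[0],p[1],.152)))
```

```text
[ 0.5234 -0.1437  0.2907] [-3.1412  0.1032  1.576 ] [-0.4983  0.4161  0.8187  1.7957 -0.2334  1.0361  0.3945]
[-0.1514 -0.03    0.2907]
[260.6109 228.1389   1.    ]
n 4 [-0.58  0.07  0.92 -0.    0.25 -0.01]
  via [ 0.5242 -0.1599  0.2735] rad 0.548
  via [ 0.5256 -0.1729  0.256 ] rad 0.553
  via [ 0.527  -0.1854  0.2381] rad 0.559
n 8 [-0.27  0.03  0.88 -0.    0.12 -0.  ]
  via [ 0.5242 -0.1606  0.2565] rad 0.548
  via [ 0.5256 -0.1737  0.222 ] rad 0.554
  via [ 0.527  -0.186   0.1871] rad 0.559
```

View pics/w5.png

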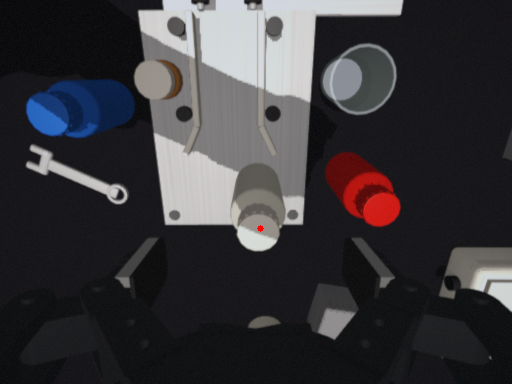

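The next bottle's cap is at (258,232), with my prediction 3 px away. The red look-alike is to the right and below fingertip height. I'll go down over the cap and close.

>>> {"op": "move_arm", "data": {"plan": [[[-0.6,0.06,0.92,0,0.25,0,1],[-0.6,0.06,0.92,0,0.25,0,1],[-0.6,0.06,0.92,0,0.25,0,1],[-0.6,0.06,0.92,0,0.25,0,1],[0,0,0,0,0,0,1],[0,0,0,0,0,0,1],[0,0,0,0,0,0,1],[0,0,0,0,0,0,1],[0,0,0,0,0,0,1],[0,0,0,0,0,0,1]]], "grip_force": 30}}

```text
clock: 20.45
position: [0.5287, -0.1946, 0.2207]
tool_rot: [-3.14, -0.0, 1.577]
force: [0.0, 0.3, -0.3]
grip_width: 0.0857
finger_force: 0.0
```

Run:
```python
from h import *
s=observe();print(l(s['position']),s['tool_rot'])
rows(cur(),pose((-.2065,-.034,.152)))
```

```text
[-0.2024 -0.035   0.2207] [-3.1405 -0.      1.577 ]
n 4 [-0.05 -0.01  0.86 -0.   -0.    0.  ]
  via [ 0.5284 -0.1956  0.2035] rad 0.563
  via [ 0.5282 -0.1966  0.1863] rad 0.564
  via [ 0.5279 -0.1977  0.1692] rad 0.564
```

>>> {"op": "move_arm", "data": {"plan": [[[-0.05,-0.01,0.86,0,0,0,1],[-0.05,-0.01,0.86,0,0,0,1],[-0.05,-0.01,0.86,0,0,0,1],[-0.05,-0.01,0.86,0,0,0,1],[0,0,0,0,0,0,1],[0,0,0,0,0,0,-0.4],[0,0,0,0,0,0,-1],[0,0,0,0,0,0,-1],[0,0,0,0,0,0,-1],[0,0,0,0,0,0,-1]]]}}

```text
clock: 21.45
position: [0.5279, -0.1992, 0.1524]
tool_rot: [-3.141, 0.0, 1.576]
force: [-1.7, 0.1, 7.7]
grip_width: 0.0387
finger_force: 29.3
```

Run:
```python
from h import *
s=observe();p=l(s['position']);print(p,s['tool_rot'],s['force'],s['grip_width'])
z=p[2]
# bottle x ~ tcp x (-.2065); lift 3 mm, to y=0 at x=-.17, then in to -.034
A=pose((p[0],p[1],z+.003));Bq=pose((-.175,.0,z+.003));C=pose((-.034,.0,z+.003))
rows(cur(),A);rows(A,Bq,5);rows(Bq,C,10)
f=grab_frame('scene');im=f['color'][130:350,115:345,::-1];cv2.imwrite('pics/s6.png',cv2.resize(im,None,fx=2.5,fy=2.5))
```

```text
[-0.2069 -0.0342  0.1524] [-3.141   0.0001  1.5761] [-1.6932  0.1138  7.7048] 0.038745369382483415
n 1 [-0.   -0.   -0.15 -0.01  0.    0.  ]
  via [ 0.5279 -0.1992  0.1531] rad 0.564
  via [ 0.5279 -0.1992  0.1539] rad 0.564
  via [ 0.5279 -0.1992  0.1546] rad 0.564
n 5 [ 0.32 -0.34  0.    0.    0.   -0.  ]
  via [ 0.5193 -0.1912  0.1554] rad 0.553
  via [ 0.5107 -0.1833  0.1554] rad 0.543
  via [ 0.5021 -0.1753  0.1554] rad 0.532
n 10 [ 0.7  0.   0.   0.   0.  -0. ]
  via [ 0.4933 -0.1321  0.1554] rad 0.511
  via [ 0.4932 -0.0969  0.1554] rad 0.503
  via [ 0.493  -0.0616  0.1554] rad 0.497
```

View pics/s6.png

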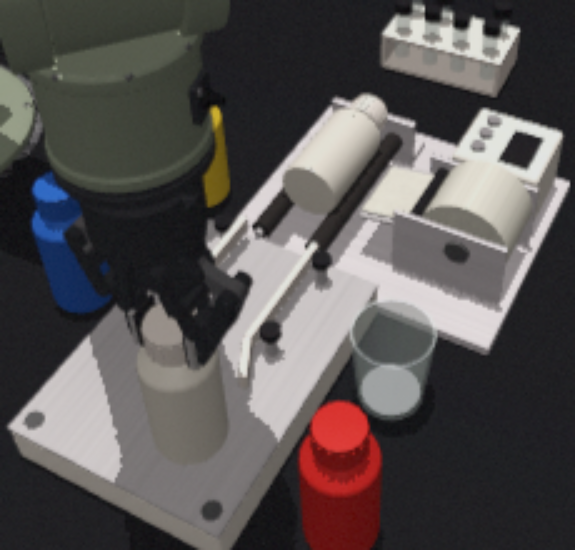

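Gripped on the cap with the bottle upright. I'll lift 4 mm, centre it, and move it up the lane.

>>> {"op": "move_arm", "data": {"plan": [[[0,0,-0.1,0,0,0,-1],[0,0,-0.1,0,0,0,-1],[0.32,-0.35,0,0,0,0,-1],[0.32,-0.35,0,0,0,0,-1],[0.32,-0.35,0,0,0,0,-1],[0.32,-0.35,0,0,0,0,-1],[0.32,-0.35,0,0,0,0,-1],[0,0,0,0,0,0,-1],[0,0,0,0,0,0,-1],[0,0,0,0,0,0,-1]]]}}

```text
clock: 22.5
position: [0.4927, -0.1674, 0.1557]
tool_rot: [-3.14, 0.0, 1.576]
force: [-0.3, -0.4, -2.0]
grip_width: 0.0389
finger_force: 30.5
```

Run:
```python
from h import *
s=observe();p=l(s['position']);print(p,s['tool_rot'],s['force'],s['grip_width'])
rows(cur(),pose((-.034,.001,p[2])),20)
```

```text
[-0.175   0.0008  0.1557] [-3.1404  0.0002  1.5761] [-0.3298 -0.3608 -1.985 ] 0.0389480873444242
n 20 [ 0.35 -0.   -0.   -0.    0.    0.  ]
  via [ 0.4925 -0.1322  0.1557] rad 0.51
  via [ 0.4923 -0.0969  0.1557] rad 0.502
  via [ 0.492  -0.0617  0.1557] rad 0.496
```

>>> {"op": "move_arm", "data": {"plan": [[[0.35,0,0,0,0,0,-1],[0.35,0,0,0,0,0,-1],[0.35,0,0,0,0,0,-1],[0.35,0,0,0,0,0,-1],[0.35,0,0,0,0,0,-1],[0.35,0,0,0,0,0,-1],[0.35,0,0,0,0,0,-1],[0.35,0,0,0,0,0,-1],[0.35,0,0,0,0,0,-1],[0.35,0,0,0,0,0,-1]]]}}

```text
clock: 23.5
position: [0.492, -0.0966, 0.1556]
tool_rot: [-3.14, -0.0, 1.576]
force: [0.6, -0.2, -1.8]
grip_width: 0.0392
finger_force: 30.5
```

>>> {"op": "move_arm", "data": {"plan": [[[0.35,0,0,0,0,0,-1],[0.35,0,0,0,0,0,-1],[0.35,0,0,0,0,0,-1],[0.35,0,0,0,0,0,-1],[0.35,0,0,0,0,0,-1],[0.35,0,0,0,0,0,-1],[0.35,0,0,0,0,0,-1],[0.35,0,0,0,0,0,-1],[0.35,0,0,0,0,0,-1],[0.35,0,0,0,0,0,-1]]]}}

```text
clock: 24.5
position: [0.4917, -0.0266, 0.1556]
tool_rot: [-3.14, -0.0, 1.576]
force: [-0.5, -0.1, -2.8]
grip_width: 0.0393
finger_force: 30.5
```

>>> {"op": "move_arm", "data": {"plan": [[[0,0,0,0,0,0,-1],[0,0,0.04,0,0,0,-1],[0,0,0.04,0,0,0,-1],[0,0,0.04,0,0,0,-1],[0,0,0.04,0,0,0,-1],[0,0,0,0,0,0,-1],[0,0,0,0,0,0,-1],[0,0,0,0,0,0,-1],[0,0,0,0,0,0,-1],[0,0,0,0,0,0,-1]]]}}

```text
clock: 25.5
position: [0.4917, -0.0273, 0.1524]
tool_rot: [-3.14, 0.0, 1.576]
force: [-1.6, -0.4, 2.0]
grip_width: 0.039
finger_force: 30.9
```

It's seated on the deck: 2 N upward force, at the same height as when it was gripped. I'll release and retreat upward.

>>> {"op": "move_arm", "data": {"plan": [[[0,0,0,0,0,0,-0.4],[0,0,0,0,0,0,0.2],[0,0,0,0,0,0,1],[0,0,0,0,0,0,1],[0,0,0,0,0,0,1],[0,0,0,0,0,0,1],[0,0,0,0,0,0,1],[0,0,0,0,0,0,1],[0,0,-0.3,0,0,0,1],[0,0,-0.5,0,0,0,1]]]}}

```text
clock: 26.5
position: [0.4915, -0.0273, 0.1688]
tool_rot: [-3.139, 0.0, 1.576]
force: [0.7, 0.2, 0.5]
grip_width: 0.0853
finger_force: 0.0
```

>>> {"op": "move_arm", "data": {"plan": [[[0,0,-1,0,0,0,1],[0,0,-1,0,0,0,1],[0,0,-1,0,0,0,1],[0,0,-1,0,0,0,1],[0,0,-1,0,0,0,1],[-1,0,-1,0,0,0,1],[-1,0,-1,0,0,0,1],[-1,0,-1,0,0,0,1],[0,0,0,0,0,0,1],[0,0,0,0,0,0,1]]]}}

```text
clock: 27.5
position: [0.4922, -0.0873, 0.3289]
tool_rot: [-3.141, -0.0, 1.575]
force: [0.2, 0.2, -0.4]
grip_width: 0.0855
finger_force: 0.0
```

Run:
```python
from h import *
s=observe();print(s['position'],s['force'])
f=grab_frame('scene');im=f['color'][90:350,115:345,::-1];cv2.imwrite('pics/s7.png',cv2.resize(im,None,fx=2.3,fy=2.3))
```

```text
[ 0.4922 -0.0873  0.3289] [ 0.1522  0.1807 -0.4452]
```

View pics/s7.png

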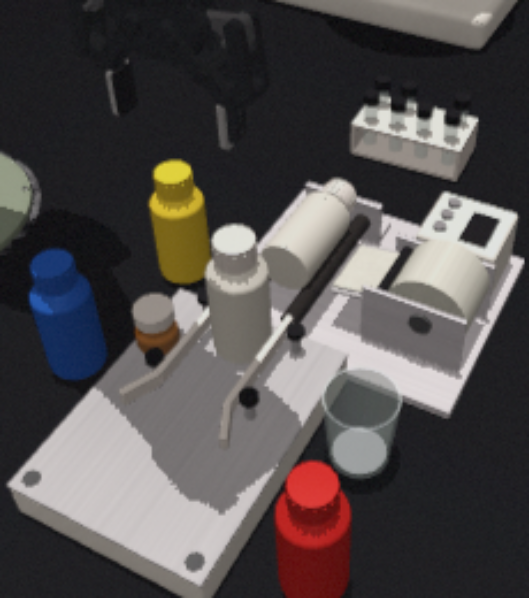

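The next bottle stands upright in the lane with its cap at (235,240). The lead bottle lies against the plate, and the bystanders are unmoved. One numeric check on the next bottle's cap, then I hand in.

Run:
```python
from h import *
f=grab_frame('scene');p=l(onz(f,(235/2.3+115,240/2.3+90),.182));print(p)
if -.05<p[0]<-.022: print(job_done())
```

```text
[-0.0361 -0.0012  0.182 ]
the job is handed in; nothing more can be done
None
```

The job is handed in: the lead bottle lies on the rollers with its cap against the end plate, and the second stands upright in the lane, centre about 36 mm before the deck's edge (its front about 6 mm short); no verdict came back, and I viewed 11 pictures, one over the limit of 10.

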